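# Close a control-unit housing and bond-test its lid

## Task

Lay the blue lid on the open aluminium housing, the right way round (its brass pad at the end where the housing's brass pad is) and with its edges flush all round, and let go of it. Then take the red test probe from its stand and touch its tip, held upright, on the lid's brass pad and after that on the housing's brass pad, pausing a moment on each, and hang the probe back upright in its stand. Leave the lid lined up and the other things on the bench alone.

Things in the scene. Friction and masses are not known exactly. Their poses are not given: they have to be found in the camera images.
- housing: Open-topped aluminium box, 140 (x) x 100 (y) x 60 mm high, walls 8 mm, fixed to the bench. Origin: centre of its underside; z up. A 40 x 34 x 10 mm ear with a brass pad sticks out from its -x end, just under the rim (ear top at 52 mm). Two short black cable sockets on its -y side.
- housing_rim (a point): Centre of the housing's open mouth, at rim height (60 mm above the housing's origin): the middle of the lid's underside belongs here.
- housing_pad (a point): Centre of the top of the housing's brass pad (16 mm across, 2 mm high, ringed in black) on the ear: 90 mm from the housing's centre towards its -x, 54 mm above the bench.
- lid: Blue metal lid, loose, lying flat on the bench right side up: plate 140 (x) x 100 (y) x 6 mm with a grip rib 60 (x) x 20 (y) mm, standing on the plate from 6 to 34 mm above the underside, centred at x = +5 mm; brass pad at its -x end. About 0.3 kg. Origin: centre of its underside; z up. Aligned when its axes match the housing's.
- lid_pad (a point): Centre of the top of the lid's brass pad (16 mm across, 2 mm high, ringed in black): 52 mm from the lid's centre towards its -x, 8 mm above its underside.
- probe: Test probe, loose, hanging upright in the stand: red handle 24 x 24 mm, from 5 to 56 mm above the origin; black square collar 44 x 44 x 5 mm (0 to 5 mm); below it a black stem 14 mm across down to -45 mm, then a thin sprung brass tip down to -65 mm that yields up to 10 mm (about 0.5 N at once, 4 N fully in). About 0.15 kg. Origin: centre of the collar's underside; z up.
- probe_tip (a point): The point of the probe's sprung tip, 65 mm below the probe's origin when not pressed.
- stand: Dark steel fork stand fixed to the bench: base 110 (x) x 90 (y) x 10 mm, a back wall at +x (36 to 50 mm from the centre, up to 85 mm high), and two prongs along x, each 18 mm wide with a 26 mm gap between them, tops 85 mm above the bench, ends open towards -x (45 mm from the centre). The probe's collar rests on the prongs, its stem in the gap. Origin: centre of the base's underside; z up.
- stand_seat (a point): Where the probe's origin belongs: between the prongs at the height of their tops, 12 mm from the stand's centre towards its -x, 85 mm above the bench.
- filter: Orange spin-on filter, 76 mm across, 95 mm tall, loose; origin at the centre of its underside. Bystander.
- bulb_box: Yellow box, 60 x 90 x 45 mm, loose; origin at the centre of its underside. Bystander.
- wrench: Steel wrench, 140 mm long, lying flat along its x, loose. Bystander.
- can: Blue can with a white label, 64 mm across, 120 mm tall, loose; origin at the centre of its underside. Bystander.
Things that resemble listed ones, but are neither listed nor needed, are in the scene too. Leave any green or purple look-alike of the probe alone. Of the things like the lid, leave any that is turquoise; of the rest the smaller one is meant.

How it is judged:
On the way, in this order (a step that is already met when the one before it is completed fails the run):
1. the lid lies lined up on the housing and is let go (horizontal distance between lid and housing below 0.004 m and angle between the x axis of lid and the x axis of housing, either way round below 0.06 rad and x of lid_pad in the frame of housing below -0.03 m and z of lid in the frame of housing between 0.057 and 0.063 m and angle between lid's own z axis and vertical below 0.03 rad and contact force between the fingers and lid below 0.1 N), for 0.3 s.
2. the held, upright probe's tip presses on the lid's brass pad (horizontal distance between probe_tip and lid_pad below 0.008 m and contact force between probe and lid above 0.3 N and contact force between the fingers and probe above 0.5 N and angle between probe's own z axis and vertical below 0.35 rad), for 0.2 s.
3. the held, upright probe's tip presses on the housing's brass pad (horizontal distance between probe_tip and housing_pad below 0.008 m and contact force between probe and housing above 0.3 N and contact force between the fingers and probe above 0.5 N and angle between probe's own z axis and vertical below 0.35 rad), for 0.2 s.
At the end, for the whole second after the job is handed in: Lid flat on the housing rim, centre within 4 mm and turn within 0.06 rad of the housing, brass pads at the same end; probe upright (0.12 rad) in its stand, within 18 mm of the seat point and 6 mm of its height; both released and at rest (all of step 1 and horizontal distance between probe and stand_seat below 0.018 m and z of probe in the frame of stand between 0.079 and 0.091 m and angle between probe's own z axis and vertical below 0.12 rad and contact force between the fingers and probe below 0.1 N and linear speed of each of probe, lid below 0.02 m/s); the robot touches nothing.
It fails at once if a bystander (filter, yellow box, wrench, can) is pushed more than 30 mm or the filter or can is tipped (distance of any of filter, bulb_box, wrench, can from where it was at the start of the episode above 0.03 m or angle between any of filter, can's own z axis and vertical above 0.5 rad).
It also fails if it takes over 72 s, if anything falls off the work surface, if the arm or the gripper's body presses on something with over 40 N, if the wrist force passes 120 N, or if a joint passes its speed limit or range.

## Robot

A 7-joint arm with a two-finger parallel gripper is mounted at the origin on the work surface. World frame = base frame: x ahead of the robot, y to its left, z up, the work surface at z = 0. Lengths are in m, angles in rad, forces in N, time in s.
With the tool pointing down it reaches from about 0.425 to 0.875 m from the base axis. Payload 4.7 kg.
Tool frame: the origin (TCP) lies on the centre line of the jaws, within the pads' length; the fingertips stand 14 mm ahead of it and the grasp point (between the pads) lies 5 mm behind it; z points along the fingers, y is the line along which they close (so a half turn about z gives the same grasp; the last joint's range is limited). The gripper opens to 87 mm and grips with 3 to 60 N. Pads are 19 mm wide; open, the fingers measure 117 mm over their backs; the gripper's body (75 mm by 190 mm) begins 51 mm behind the grasp point.
Start: joints at [-1.142, 0.321, -0.07, 1.45, 0.023, 1.371, -0.057], TCP at [0.262, 0.595, 0.237] pointing down, gripper open.
Joint ranges: [-2.86, 2.86], [-0.3, 2.09], [-1.38, 1.24], [0.06, 2.45], [-1.56, 4.7], [0.09, 2.05], [-2.69, 2.69]. Speed limits (rad/s): [2.57, 2.57, 3.14, 3.14, 3.14, 3.14, 3.14].

## Interface

Orientations are given as a rotation vector (axis times angle).
In Python, from bench import ctrl gives the robot as it stands.
- The arm moves only by the tool send_rows, never from a script. Its argument "steps" is a list of rows, each an object of numbers: "tx", "ty", "tz": the shift along the tool's x, y, z in units of 60 mm (1.0 is 60 mm); "turn": the turn about the tool's z in units of 8 degrees (1.0 is 8 degrees); "grip": the opening, from 0 (shut) to 1 (fully open). A call has 1 to 12 rows; each row shifts and turns the commanded pose from where the row before left it, along the tool's axes as they then stand; what a row does not reach is not made up. A row lasts 1/8 s, in which the tool goes at most 62.5 mm and 10.7 degrees, less where a joint would pass 70% of its speed; a pose out of reach is approached as far as the arm can. A call is refused whole if a number of a shift passes 1 or a number of a turn 1, either way. A call with a gripper value outside its range is refused whole. The fingers move at their own pace and stop on an object; "newtons" is the grip in N (left out, the last holds). Time passes only in rows, so rows that do not move let the fingers close. It gives the time, the measured TCP pose, the force, the opening and the grip force at its end, in the units of the state.
- ctrl.get_state(): the state, without advancing time (a new reading comes with each control period).
- ctrl.get_image(name): name is "scene" or "top" or "wrist"; returns a dict with "pixels" (384x512x3 uint8, red, green, blue), "K" (3x3 intrinsics, pixels), "dist" ([k1, k2, p1, p2, k3] as OpenCV has them; the pictures are not rectified), "cam_to_world" (4x4, takes a point from camera to world coordinates); the wrist camera has in their place "T_tool_cam" (4x4, takes a point from camera to tool coordinates, whose origin is the TCP and whose axes are the flange's). Camera axes: x right, y down, z forward; pixel columns grow to the right and rows downward; lengths in m; the calibration is good to about 2 mm. A picture is of the moment at which its call begins: read the wrist's pose just before it. There is no depth.
- ctrl.close_job(): hands the job in; it is judged then, once.
The state is a dict: "time": time; "joint_positions": joint angles; "qd": joint speeds; "joint_torque": joint torques, N m; "position": TCP position; "tool_rot": TCP orientation; "ft_force": force on the tool from outside, world axes, zero at the start; "torque": the same for the moment, N m; "grip_width": opening from 0.0 (shut) to 1.0 (fully open); "grip_force": force on a finger pad.
Only numpy, scipy, OpenCV 4.12 (cv2) and the standard library are available. Lean on these libraries where they do the work, as an engineer would, in place of code of your own. Each camera call takes 0.05 s, during which the arm holds its last target. There are 200 camera calls.

## Working session

There is one attempt and no reset: what is moved stays moved. The work goes in short steps, Python scripts to look and compute and a tool call to move; the robot and the scene stay as the last step left them, time stands still between calls to the robot, and variables do not carry over. Pictures are saved under pics/ and viewed, at most 10 in all, crops included, and the job is handed in when it is done.

Besides the shell and the picture viewer there is one more tool, called after ">>>" as name([rows], argument=value, ...), one row to a line, values as JSON. send_rows: Moves the arm, as the interface text tells. Its arguments: {"type":"object","properties":{"steps":{"type":"array"},"newtons":{"type":"number"}},"required":["steps"]}

```bash
mkdir -p pics; ls; cat > h.py <<'E'
import numpy as np, cv2, json
from bench import ctrl
from scipy.spatial.transform import Rotation as R
def grab(name):
    s=ctrl.get_state(); im=ctrl.get_image(name)
    bgr=cv2.cvtColor(np.asarray(im["pixels"]),cv2.COLOR_RGB2BGR)
    if name=="wrist":
        T=np.eye(4);T[:3,:3]=R.from_rotvec(s["tool_rot"]).as_matrix();T[:3,3]=s["position"]
        C=T@np.array(im["T_tool_cam"])
    else: C=np.array(im["cam_to_world"])
    return bgr,(np.array(im["K"]),np.array(im["dist"]),C)
def ray(cal,uv):
    K,d,C=cal
    p=cv2.undistortPoints(np.array(uv,float).reshape(-1,1,2),K,d).reshape(-1,2)
    return C[:3,3],np.c_[p,np.ones(len(p))]@C[:3,:3].T
def plane(cal,uv,z):
    o,d=ray(cal,uv); return o+d*((z-o[2])/d[:,2])[:,None]
def proj(cal,P):
    K,d,C=cal; W=np.linalg.inv(C)
    return cv2.projectPoints(np.array(P,float).reshape(-1,3),cv2.Rodrigues(W[:3,:3])[0],W[:3,3],K,d)[0].reshape(-1,2)
def save(n,b): cv2.imwrite("pics/"+n+".png",b); np
E
python3 - <<'E'
from h import *
import pickle
D={}
for n in("scene","top"):
    D[n]=grab(n); 
pickle.dump(D,open("d0.pkl","wb"))
for n in D:
    save(n+"0",cv2.resize(D[n][0],(800,600)))
    print(n,D[n][1][0].round(1).tolist(),D[n][1][2].round(3).tolist())
s=ctrl.get_state();print(s)
E
```

```text
pics
scene [[400.6, 0.0, 268.5], [0.0, 400.6, 194.6], [0.0, 0.0, 1.0]] [[0.39, 0.717, -0.577, 1.233], [0.921, -0.305, 0.244, -0.257], [-0.001, -0.626, -0.779, 1.006], [0.0, 0.0, 0.0, 1.0]]
top [[420.8, 0.0, 258.0], [0.0, 420.8, 190.9], [0.0, 0.0, 1.0]] [[0.024, -0.998, 0.064, 0.462], [-1.0, -0.023, 0.016, 0.007], [-0.014, -0.064, -0.998, 1.58], [0.0, 0.0, 0.0, 1.0]]
{'time': 0.1, 'joint_positions': array([-1.14193358,  0.32174352, -0.07010145,  1.45158652,  0.02261148,
        1.37082019, -0.05690846]), 'qd': array([ 0.00089208, -0.00352505, -0.00069121, -0.00290201,  0.00040685,
        0.00113608, -0.00075442]), 'joint_torque': array([-2.31568929e-04, -4.92570198e+01, -4.05609151e-01, -3.13401282e+01,
       -6.42061047e-02,  3.93804756e-02,  5.99149189e-05]), 'position': array([0.26177114, 0.59441817, 0.23555766]), 'tool_rot': array([-6.46734497e-01, -3.07403219e+00,  2.74965319e-03]), 'ft_force': array([ 0.62645987, -0.4256914 ,  0.02979741]), 'torque': array([-0.0308848 ,  0.00997955,  0.07230208]), 'grip_force': 0.0, 'grip_width': 0.9984163609958435}
```

View pics/scene0.png

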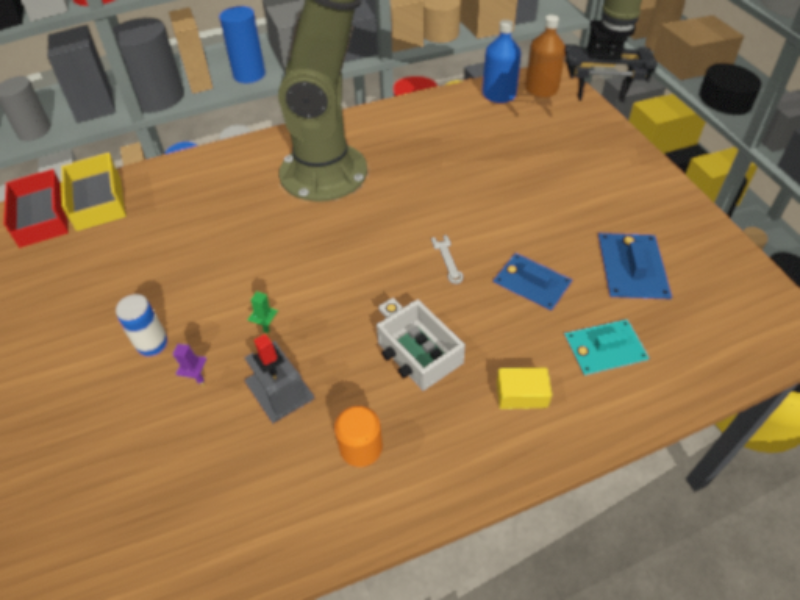

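View pics/top0.png

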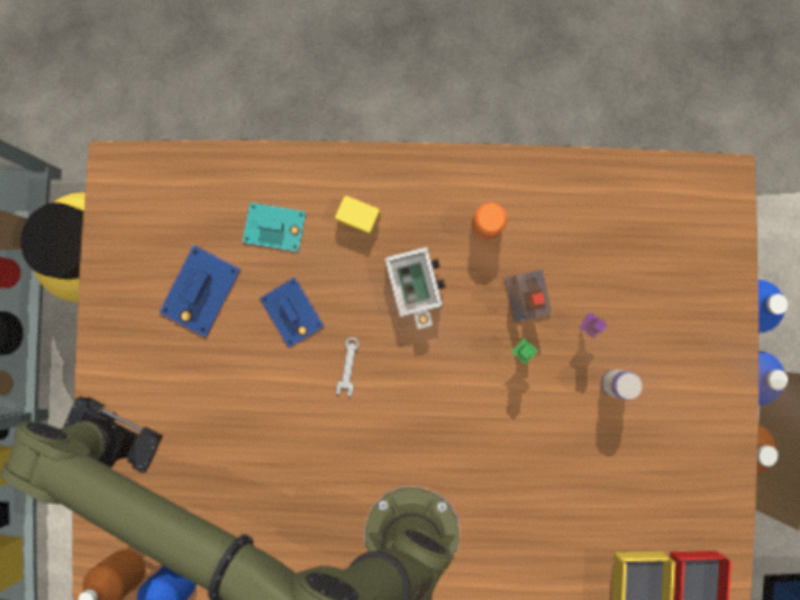

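The scene picture shows the blue plates, housing, wrench and stand with the red probe.

Lid candidates in the top view (800x600):
- turquoise plate (274,228): excluded by colour
- large blue plate (200,292): excluded by size
- small blue plate (291,312): **chosen**

Probe candidates:
- green (524,351) and purple (593,324): excluded by colour
- red (538,298): **chosen**

The housing is at (414,284) with its ear at (423,319).

```bash
cat > m.py <<'E'
from h import *
def comps(mask,amin):
    n,l,st,c=cv2.connectedComponentsWithStats(mask.astype(np.uint8)); 
    return [(l==i,c[i],st[i,4]) for i in range(1,n) if st[i,4]>=amin]
def rect(mask,cal,z):
    ct=max(cv2.findContours(mask.astype(np.uint8),cv2.RETR_EXTERNAL,cv2.CHAIN_APPROX_NONE)[0],key=cv2.contourArea)
    P=plane(cal,cv2.convexHull(ct).reshape(-1,2),z)[:,:2]
    (c,s,a)=cv2.minAreaRect((P*1000).astype(np.float32)); 
    if s[0]<s[1]: s=s[::-1];a+=90
    return np.array(c)/1000,s,(a+90)%180-90
def hsv(b,lo,hi): return cv2.inRange(cv2.cvtColor(b,cv2.COLOR_BGR2HSV),lo,hi)>0
E
python3 - <<'E'
from m import *
import pickle
D=pickle.load(open("d0.pkl","rb"))
b,cal=D["top"]
roi=np.zeros(b.shape[:2],bool); roi[90:280,90:440]=1
for n,lo,hi,z in(("blue",(100,110,50),(125,255,255),.006),("turq",(80,100,60),(98,255,255),.006),("yellow",(22,150,150),(33,255,255),.045),("orange",(5,200,200),(14,255,255),.095),("red",(0,150,120),(4,255,255),.14),("brass",(15,120,190),(24,200,255),.054),("grey",(0,0,130),(179,50,255),.06),("dark",(0,0,30),(179,60,100),.0)):
    for m,c,a in comps(hsv(b,lo,hi)&roi,6): print(n,c.round(1),a,plane(cal,[c],z)[0].round(3),*(rect(m,cal,z) if a>60 else ()))
crop=b[150:245,150:365]; save("crop0",cv2.resize(crop,None,fx=3.7,fy=3.7,interpolation=cv2.INTER_CUBIC))
E
```

```text
blue [127.7 185.1] 1441 [0.574 0.529 0.006] [0.57092114 0.53102271] (181.4233856201172, 128.19296264648438) -25.769271850585938
blue [185.9 199. ] 830 [0.526 0.303 0.006] [0.52418213 0.30177029] (134.3756561279297, 94.48963928222656) 33.06734085083008
turq [174.4 144.9] 850 [0.731 0.354 0.006] [0.73104547 0.35260767] (136.10382080078125, 97.47882843017578) 80.83648681640625
yellow [228.3 137. ] 406 [0.758 0.146 0.045] [0.75783081 0.14539323] (91.6500244140625, 62.481712341308594) 68.81670379638672
red [344.1 190.6] 34 [ 0.562 -0.266  0.14 ]
brass [228.3 134.1] 89 [0.767 0.145 0.054] [0.76002185 0.14572159] (92.23957824707031, 63.69532775878906) 68.36902618408203
brass [188. 147.] 9 [0.716 0.293 0.054]
brass [118.  201.7] 13 [0.508 0.548 0.054]
brass [270.2 203.8] 11 [ 0.514 -0.014  0.054]
brass [193. 211.] 9 [0.481 0.266 0.054]
grey [278.5  90. ] 10 [ 0.935 -0.036  0.06 ]
grey [305.6  90.2] 45 [ 0.937 -0.137  0.06 ]
grey [336.8  90.6] 36 [ 0.939 -0.253  0.06 ]
grey [372.1  91.1] 76 [ 0.942 -0.385  0.06 ] [ 0.93973145 -0.37970135] (102.36482238769531, 11.590776443481445) -87.902204036
[... 339 characters left out ...]
56 0.06 ] [0.40169989 0.15828778] (130.09832763671875, 36.73368453979492) -4.6272125244140625
grey [391.5 239.3] 39 [ 0.394 -0.458  0.06 ]
grey [401.6 246.3] 229 [ 0.369 -0.496  0.06 ] [ 0.37058627 -0.49557474] (65.30950927734375, 55.97494125366211) 0.7574671506881714
grey [388.6 249.9] 7 [ 0.356 -0.448  0.06 ]
dark [268.3 171.3] 9 [ 0.638 -0.006  0.   ]
dark [277.7 168.8] 6 [ 0.648 -0.041  0.   ]
dark [259.6 173.9] 50 [0.627 0.027 0.   ]
dark [261.1 184.6] 37 [0.587 0.021 0.   ]
dark [280.9 181.5] 8 [ 0.601 -0.054  0.   ]
dark [332.1 198.8] 102 [ 0.54  -0.248  0.   ] [ 0.53862372 -0.2427041 ] (66.55699920654297, 36.79837417602539) 48.640281677246094
dark [ 93.8 277.1] 44 [0.218 0.653 0.   ]
```

View pics/crop0.png

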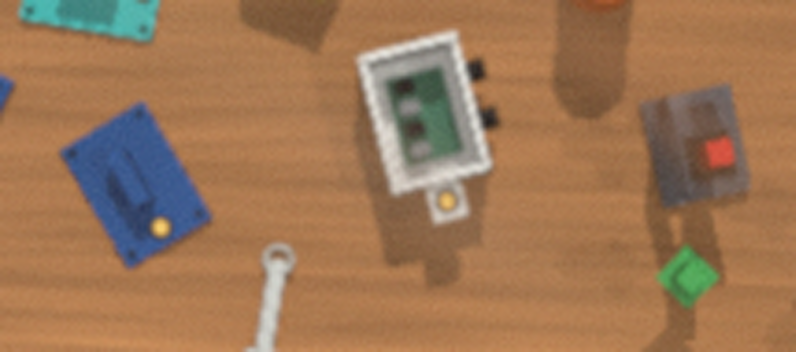

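The crop confirms the choice: the small blue lid's pad is at its robot-side end (crop 160,227). The housing's ear and pad are also at its robot-side end (447,202). Next I work out the move above the lid.

```bash
cat > go.py <<'E'
import sys
from h import *
def go(x,y,z,yaw=None):
    s=ctrl.get_state(); M=R.from_rotvec(s["tool_rot"]).as_matrix(); p=np.array(s["position"])
    d=M.T@(np.array([x,y,z])-p)/.06; cur=np.degrees(np.arctan2(M[1,0],M[0,0]))
    print("t",s["time"],"pos",p.round(4),"yaw",cur.round(2),"tiltz",M[:,2].round(4),"grip",round(s["grip_width"],3),round(s["grip_force"],1),"F",s["ft_force"].round(1))
    print("tool units",d.round(3),"norm",np.linalg.norm(d).round(2), "turn",None if yaw is None else round(-(((yaw-cur+90)%180)-90)/8,3))
if __name__=="__main__": go(*map(float,sys.argv[1:]))
E
python3 go.py .526 .303 .25 33
```

```text
t 0.1 pos [0.2618 0.5944 0.2356] yaw 156.24 tiltz [-6.0e-04 -1.7e-03 -1.0e+00] grip 0.998 0.0 F [ 0.6 -0.4  0. ]
tool units [-5.988 -2.671 -0.235] norm 6.56 turn -7.095
```

>>> send_rows([
  {"tx":-0.75,"ty":-0.33,"tz":-0.03,"grip":1},
  {"tx":-0.75,"ty":-0.33,"tz":-0.03},
  {"tx":-0.75,"ty":-0.33,"tz":-0.03},
  {"tx":-0.75,"ty":-0.33,"tz":-0.03},
  {"tx":-0.75,"ty":-0.33,"tz":-0.03},
  {"tx":-0.75,"ty":-0.33,"tz":-0.03},
  {"tx":-0.75,"ty":-0.33,"tz":-0.03},
  {"tx":-0.75,"ty":-0.33,"tz":-0.03},
  {"turn":-0.8},
  {"turn":-0.8},
  {"turn":-0.8},
  {"turn":-0.8},
])

```text
validation failed for argument at $.st...
```

>>> send_rows([
  {"turn":-0.8},
  {"turn":-0.8},
  {"turn":-0.8},
  {"turn":-0.8},
  {"turn":-0.7},
  {},
  {},
])

```text
validation failed for argument at $.st...
```

```bash
python3 go.py .526 .303 .25 33; python3 - <<'E'
from m import *
import pickle
b,cal=grab("wrist"); pickle.dump((b,cal),open("w1.pkl","wb")); save("w1",b)
print(cal[2].round(3))
m=max(comps(hsv(b,(100,80,30),(130,255,255)),100),key=lambda t:t[2])
print(m[1],m[2],rect(m[0],cal,.006))
for c in comps(hsv(b,(12,90,120),(28,220,255)),30): print("brass",c[1],c[2],plane(cal,[c[1]],.008))
E
```

```text
t 0.1 pos [0.2618 0.5944 0.2356] yaw 156.24 tiltz [-6.0e-04 -1.7e-03 -1.0e+00] grip 0.998 0.0 F [ 0.6 -0.4  0. ]
tool units [-5.988 -2.671 -0.235] norm 6.56 turn -7.095
[[ 0.404  0.883  0.238  0.196]
 [ 0.915 -0.39  -0.106  0.624]
 [-0.001  0.261 -0.965  0.384]
 [ 0.     0.     0.     1.   ]]Traceback (most recent call last):
  File "<stdin>", line 5, in <module>
ValueError: max() iterable argument is empty
```

View pics/w1.png

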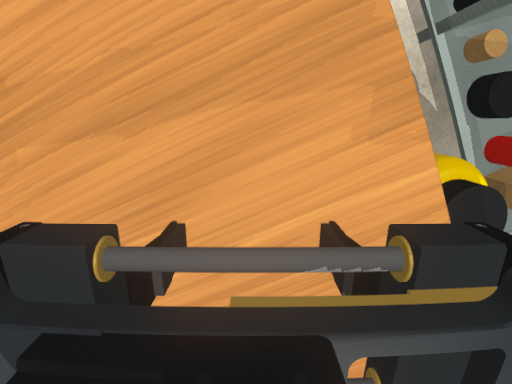

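The wrist picture shows only bench, because the move was refused: the rows need all their keys. The fingers fill the rows below about 220, so the lid should be viewed off to the tool's +x side.

>>> send_rows([
  {"tx":-0.75,"ty":-0.33,"tz":-0.03,"turn":0,"grip":1},
  {"tx":-0.75,"ty":-0.33,"tz":-0.03,"turn":0,"grip":1},
  {"tx":-0.75,"ty":-0.33,"tz":-0.03,"turn":0,"grip":1},
  {"tx":-0.75,"ty":-0.33,"tz":-0.03,"turn":0,"grip":1},
  {"tx":-0.75,"ty":-0.33,"tz":-0.03,"turn":0,"grip":1},
  {"tx":-0.75,"ty":-0.33,"tz":-0.03,"turn":0,"grip":1},
  {"tx":-0.75,"ty":-0.33,"tz":-0.03,"turn":0,"grip":1},
  {"tx":-0.75,"ty":-0.33,"tz":-0.03,"turn":0,"grip":1},
  {"tx":0,"ty":0,"tz":0,"turn":-0.9,"grip":1},
  {"tx":0,"ty":0,"tz":0,"turn":-0.9,"grip":1},
  {"tx":0,"ty":0,"tz":0,"turn":-0.9,"grip":1},
  {"tx":0,"ty":0,"tz":0,"turn":-0.9,"grip":1},
])

```text
time: 1.65
position: [0.5275, 0.3047, 0.2505]
tool_rot: [0.144, -3.138, 0.001]
ft_force: [-0.4, 0.1, -0.4]
grip_width: 1.0
grip_force: 0.0
```

>>> send_rows([
  {"tx":0,"ty":0,"tz":0,"turn":-0.9,"grip":1},
  {"tx":0,"ty":0,"tz":0,"turn":-0.9,"grip":1},
  {"tx":0,"ty":0,"tz":0,"turn":-0.9,"grip":1},
  {"tx":0,"ty":0,"tz":0,"turn":-0.8,"grip":1},
  {"tx":0,"ty":0,"tz":0,"turn":0,"grip":1},
  {"tx":0,"ty":0,"tz":0,"turn":0,"grip":1},
])

```text
time: 2.4
position: [0.5275, 0.3048, 0.2508]
tool_rot: [0.89, -3.012, 0.0]
ft_force: [-0.3, 0.6, -0.0]
grip_width: 1.002
grip_force: 0.0
```

```bash
python3 go.py .526 .303 .25 33; python3 - <<'E'
from m import *
b,cal=grab("wrist")
print(cal[2].round(3))
print(proj(cal,[[.526,.303,.006],[.48,.27,.008]]).round())
for y in (30,110,200): print(y,plane(cal,[[256,y]],.006))
print(ctrl.get_state()["joint_positions"].round(2))
E
```

```text
t 2.4 pos [0.5275 0.3048 0.2508] yaw -147.07 tiltz [-3.e-04 -2.e-04 -1.e+00] grip 1.002 0.0 F [-0.3  0.6 -0. ]
tool units [ 0.037 -0.011  0.013] norm 0.04 turn -0.009
[[-0.543  0.811  0.219  0.467]
 [ 0.84   0.524  0.143  0.266]
 [ 0.001  0.261 -0.965  0.399]
 [ 0.     0.     0.     1.   ]]
[[251. 172.]
 [249. 133.]]
30 [[0.36285505 0.2048961  0.006     ]]
110 [[0.44908078 0.26093323 0.006     ]]
200 [[0.5584845  0.33212537 0.006     ]]
[-0.62  0.23  0.06  1.54 -0.01  1.37  1.59]
```

>>> send_rows([
  {"tx":-0.75,"ty":0,"tz":0,"turn":0,"grip":1},
  {"tx":-0.75,"ty":0,"tz":0,"turn":0,"grip":1},
  {"tx":0,"ty":0,"tz":0,"turn":0,"grip":1},
  {"tx":0,"ty":0,"tz":0,"turn":0,"grip":1},
])

```text
time: 2.95
position: [0.6026, 0.3536, 0.2506]
tool_rot: [0.892, -3.011, 0.001]
ft_force: [0.4, -0.6, -0.2]
grip_width: 0.999
grip_force: 0.0
```

```bash
python3 - <<'E'
from m import *
b,cal=grab("wrist"); save("w2",b)
m=max(comps(hsv(b,(100,80,30),(130,255,255)),100),key=lambda t:t[2])
print(m[1],m[2],rect(m[0],cal,.003),rect(m[0],cal,.006))
for c in comps(hsv(b,(12,90,120),(28,220,255))[:, :]&cv2.dilate(m[0].astype(np.uint8),np.ones((9,9)))>0,30): print("brass",c[1],c[2],plane(cal,[c[1]],.008))
E
```

```text
[252.91742065 105.7129111 ] 6963 (array([0.52255078, 0.30330844]), (139.2438507080078, 99.76753234863281), 32.37163543701172) (array([0.5227005 , 0.30339838]), (138.18846130371094, 99.01129913330078), 32.37159729003906)
brass [253.44453853 105.34123624] 1181 [[0.52090804 0.30317753 0.008     ]]
brass [252.8989899   66.80808081] 99 [[0.47927647 0.27528249 0.008     ]]
```

View pics/w2.png

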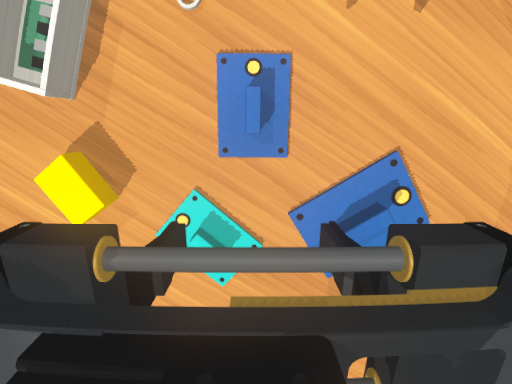

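The lid is at pixel (253,106), pad at (253,67); its centre is (0.5226,0.3033) with yaw 32.4°, and the pad position agrees. I'll measure the housing from the wrist before grasping.

```bash
python3 go.py .693 .036 .28 15
```

```text
t 3.0 pos [0.6025 0.3534 0.2512] yaw -147.0 tiltz [-3.e-04 -3.e-04 -1.e+00] grip 1.002 0.0 F [-0.3  0.2 -0.2]
tool units [ 1.617 -5.258 -0.479] norm 5.52 turn 2.25
```

>>> send_rows([
  {"tx":0.27,"ty":-0.88,"tz":-0.08,"turn":0,"grip":1},
  {"tx":0.27,"ty":-0.88,"tz":-0.08,"turn":0,"grip":1},
  {"tx":0.27,"ty":-0.88,"tz":-0.08,"turn":0,"grip":1},
  {"tx":0.27,"ty":-0.88,"tz":-0.08,"turn":0,"grip":1},
  {"tx":0.27,"ty":-0.88,"tz":-0.08,"turn":0,"grip":1},
  {"tx":0.27,"ty":-0.88,"tz":-0.08,"turn":0,"grip":1},
  {"tx":0,"ty":0,"tz":0,"turn":0.75,"grip":1},
  {"tx":0,"ty":0,"tz":0,"turn":0.75,"grip":1},
  {"tx":0,"ty":0,"tz":0,"turn":0.75,"grip":1},
  {"tx":0,"ty":0,"tz":0,"turn":0,"grip":1},
  {"tx":0,"ty":0,"tz":0,"turn":0,"grip":1},
])

```text
time: 4.38
position: [0.6939, 0.0353, 0.2805]
tool_rot: [-0.413, 3.113, 0.0]
ft_force: [0.6, 0.3, -0.1]
grip_width: 0.999
grip_force: 0.0
```

```bash
python3 - <<'E'
from m import *
import pickle
b,cal=grab("wrist"); pickle.dump((b,cal),open("w3.pkl","wb")); save("w3",b)
h=cv2.cvtColor(b,cv2.COLOR_BGR2HSV)
m=hsv(b,(0,0,110),(179,45,255)); m[215:]=0
for c in comps(m,150): print(c[1],c[2],rect(c[0],cal,.06))
for c in comps(hsv(b,(12,90,120),(28,220,255)),30): print("brass",c[1],c[2],plane(cal,[c[1]],.054))
print(proj(cal,[[.602,.01,.06],[.515,-.013,.054]]))
E
```

```text
[40.36443791 47.7244673 ] 1361 (array([ 0.58361847, -0.28221719]), (80.89836120605469, 67.37722778320312), 14.695435523986816)
[380.58147513  20.92795883] 583 (array([0.45859686, 0.13711453]), (55.39175796508789, 27.259483337402344), 1.603392243385315)
[253.01572039  91.5721917 ] 6552 (array([0.58109778, 0.00612675]), (174.2132568359375, 100.44322967529297), 15.535675048828125)
[261.88950276  78.54143646] 181 (array([0.56789539, 0.01477368]), (17.95783805847168, 14.58303165435791), -74.79581642150879)
[261.57894737 111.06578947] 152 (array([0.60629852, 0.0247518 ]), (17.099258422851562, 12.666624069213867), -74.83076286315918)
brass [259.0687199  120.95062157] 89290 [[0.61927779 0.02513504 0.054     ]]
brass [252.28658537  28.19512195] 164 [[ 0.51126306 -0.01335373  0.054     ]]
brass [374.67647059  33.80882353] 68 [[0.47406134 0.13879254 0.054     ]]
brass [40.98058252 42.58252427] 309 [[ 0.59173462 -0.28158296  0.054     ]]
brass [442.68269231  76.43269231] 104 [[0.49525912 0.2471528  0.054     ]]
brass [102.08775137 258.24497258] 547 [[ 0.88164811 -0.15827083  0.054     ]]
brass [403.38140417 259.5370019 ] 527 [[0.76075437 0.30058654 0.054     ]]
brass [300.10376249 289.75249853] 6804 [[0.85286172 0.15794054 0.054     ]]
brass [376.65853659 378.92682927] 41 [[1.00448834 0.36037467 0.054     ]]
[[251.49850191 104.67385282]
 [251.78675133  31.33995384]]
```

View pics/w3.png

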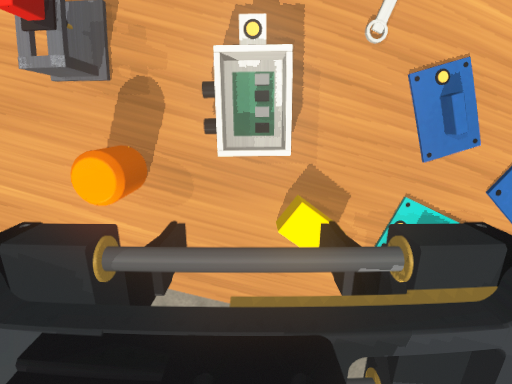

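The housing rim spans (215–292, 44–156), with its ear and pad at (252,28). I measure the rim without the ear.

```bash
cat > hs.py <<'E'
from m import *
def housing(b,cal,z=.06):
    m=hsv(b,(0,0,110),(179,45,255)); m[215:]=0; m[:,:150]=0; m[:,350:]=0
    c=max(comps(m,500),key=lambda t:t[2])[0].astype(np.uint8)
    ct=max(cv2.findContours(c,cv2.RETR_EXTERNAL,cv2.CHAIN_APPROX_NONE)[0],key=cv2.contourArea)
    f=cv2.drawContours(np.zeros_like(c),[ct],-1,1,-1)
    f=cv2.morphologyEx(f,cv2.MORPH_OPEN,np.ones((41,41),np.uint8))
    return rect(f,cal,z)
E
python3 - <<'E'
from hs import *
import pickle
b,cal=pickle.load(open("w3.pkl","rb"))
c,s,a=housing(b,cal); print(c,s,a); u=np.array([np.cos(np.radians(a)),np.sin(np.radians(a))])
print("pad pred",c-.09*u, cal[2][:3,3])
# stand probe
m=hsv(b,(0,150,100),(4,255,255)); 
b2,c2=pickle.load(open("d0.pkl","rb"))["top"]
E
python3 go.py .5269 .3061 .25 32.4
```

```text
[0.59805377 0.01130704] (138.04095458984375, 99.90214538574219) 15.10672378540039
pad pred [ 0.51116399 -0.01214857] [0.6242043  0.01697116 0.42862748]
t 4.425 pos [0.694  0.0354 0.2803] yaw -164.89 tiltz [ 6.e-04  4.e-04 -1.e+00] grip 1.0 0.0 F [ 0.   0.2 -0.2]
tool units [1.512 5.082 0.505] norm 5.33 turn -2.161
```

>>> send_rows([
  {"tx":0.25,"ty":0.85,"tz":0.08,"turn":-0.36,"grip":1},
  {"tx":0.25,"ty":0.85,"tz":0.08,"turn":-0.36,"grip":1},
  {"tx":0.25,"ty":0.85,"tz":0.08,"turn":-0.36,"grip":1},
  {"tx":0.25,"ty":0.85,"tz":0.08,"turn":-0.36,"grip":1},
  {"tx":0.25,"ty":0.85,"tz":0.08,"turn":-0.36,"grip":1},
  {"tx":0.25,"ty":0.85,"tz":0.08,"turn":-0.36,"grip":1},
  {"tx":0,"ty":0,"tz":0,"turn":0,"grip":1},
  {"tx":0,"ty":0,"tz":0,"turn":0,"grip":1},
])

```text
time: 5.42
position: [0.4963, 0.2831, 0.2513]
tool_rot: [-0.874, 3.016, -0.001]
ft_force: [0.2, -0.2, -0.0]
grip_width: 1.0
grip_force: 0.0
```

```bash
python3 go.py .5269 .3061 .06 32.4
```

```text
t 5.425 pos [0.4963 0.2831 0.2513] yaw -147.67 tiltz [ 1.1e-03 -3.0e-04 -1.0e+00] grip 1.0 0.0 F [ 0.2 -0.2 -0. ]
tool units [-0.634  0.054  3.189] norm 3.25 turn -0.009
```

>>> send_rows([
  {"tx":-0.32,"ty":0.03,"tz":0.5,"turn":0,"grip":1},
  {"tx":-0.31,"ty":0.03,"tz":0.5,"turn":0,"grip":1},
  {"tx":0,"ty":0,"tz":0.75,"turn":0,"grip":1},
  {"tx":0,"ty":0,"tz":0.75,"turn":0,"grip":1},
  {"tx":0,"ty":0,"tz":0.6,"turn":0,"grip":1},
  {"tx":0,"ty":0,"tz":0,"turn":0,"grip":1},
  {"tx":0,"ty":0,"tz":0,"turn":0,"grip":1},
])

```text
time: 6.3
position: [0.5278, 0.3064, 0.0666]
tool_rot: [-0.871, 3.016, 0.0]
ft_force: [0.0, -0.2, 0.6]
grip_width: 0.999
grip_force: 0.0
```

```bash
python3 go.py .5269 .3061 .023 32.4
```

```text
t 6.3 pos [0.5278 0.3064 0.0666] yaw -147.78 tiltz [ 2.3e-03  9.0e-04 -1.0e+00] grip 0.999 0.0 F [ 0.  -0.2  0.6]
tool units [0.017 0.003 0.726] norm 0.73 turn -0.023
```

>>> send_rows([
  {"tx":0.02,"ty":0,"tz":0.36,"turn":0,"grip":1},
  {"tx":0,"ty":0,"tz":0.36,"turn":0,"grip":1},
  {"tx":0,"ty":0,"tz":0,"turn":0,"grip":1},
  {"tx":0,"ty":0,"tz":0,"turn":0,"grip":0},
  {"tx":0,"ty":0,"tz":0,"turn":0,"grip":0},
  {"tx":0,"ty":0,"tz":0,"turn":0,"grip":0},
  {"tx":0,"ty":0,"tz":0,"turn":0,"grip":0},
  {"tx":0,"ty":0,"tz":0,"turn":0,"grip":0},
  {"tx":0,"ty":0,"tz":0,"turn":0,"grip":0},
  {"tx":0,"ty":0,"tz":0,"turn":0,"grip":0},
], newtons=30)

```text
time: 7.55
position: [0.5249, 0.3062, 0.0217]
tool_rot: [0.874, -3.017, 0.0]
ft_force: [-0.4, 0.5, 0.4]
grip_width: 0.286
grip_force: 0.0
```

```bash
python3 go.py .5269 .3061 .16
```

```text
t 7.55 pos [0.5249 0.3062 0.0217] yaw -147.68 tiltz [-1.e-04 -1.e-04 -1.e+00] grip 0.286 0.0 F [-0.4  0.5  0.4]
tool units [-0.027 -0.019 -2.305] norm 2.31 turn None
```

>>> send_rows([
  {"tx":0,"ty":0,"tz":0,"turn":0,"grip":0},
  {"tx":0,"ty":0,"tz":0,"turn":0,"grip":0},
  {"tx":0,"ty":0,"tz":0,"turn":0,"grip":0},
  {"tx":0,"ty":0,"tz":-0.3,"turn":0,"grip":0},
  {"tx":0,"ty":0,"tz":-0.7,"turn":0,"grip":0},
  {"tx":0,"ty":0,"tz":-0.7,"turn":0,"grip":0},
  {"tx":0,"ty":0,"tz":-0.6,"turn":0,"grip":0},
  {"tx":0,"ty":0,"tz":0,"turn":0,"grip":0},
])

```text
time: 8.55
position: [0.5267, 0.3079, 0.1644]
tool_rot: [-0.873, 3.01, 0.005]
ft_force: [-0.6, -0.4, -3.4]
grip_width: 0.228
grip_force: 30.0
```

```bash
python3 go.py .602 .0126 .16 15.1
```

```text
t 8.55 pos [0.5267 0.3079 0.1644] yaw -147.66 tiltz [ 0.0063  0.0048 -1.    ] grip 0.228 30.0 F [-0.6 -0.4 -3.4]
tool units [ 1.573 -4.831  0.057] norm 5.08 turn 2.155
```

>>> send_rows([
  {"tx":0.26,"ty":-0.8,"tz":0,"turn":0,"grip":0},
  {"tx":0.26,"ty":-0.8,"tz":0,"turn":0,"grip":0},
  {"tx":0.26,"ty":-0.8,"tz":0,"turn":0,"grip":0},
  {"tx":0.26,"ty":-0.8,"tz":0,"turn":0,"grip":0},
  {"tx":0.26,"ty":-0.8,"tz":0,"turn":0,"grip":0},
  {"tx":0.26,"ty":-0.8,"tz":0,"turn":0,"grip":0},
  {"tx":0,"ty":0,"tz":0,"turn":0.72,"grip":0},
  {"tx":0,"ty":0,"tz":0,"turn":0.72,"grip":0},
  {"tx":0,"ty":0,"tz":0,"turn":0.72,"grip":0},
  {"tx":0,"ty":0,"tz":0,"turn":0,"grip":0},
  {"tx":0,"ty":0,"tz":0,"turn":0,"grip":0},
])

```text
time: 9.93
position: [0.5992, 0.013, 0.159]
tool_rot: [0.414, -3.113, -0.0]
ft_force: [0.8, 0.4, -2.6]
grip_width: 0.226
grip_force: 30.0
```

```bash
python3 go.py .6014 .0122 .125 15.1; python3 - <<'E'
from m import *
b,cal=grab("wrist"); save("w4",b)
for c in comps(hsv(b,(12,90,120),(28,220,255)),30):
  if c[1][1]<215: print("brass",c[1],c[2],plane(cal,[c[1]],.054),"lidpad",plane(cal,[c[1]],.151))
E
```

```text
t 9.925 pos [0.5992 0.013  0.159 ] yaw -164.86 tiltz [-1.3e-03  1.0e-04 -1.0e+00] grip 0.226 30.0 F [ 0.8  0.4 -2.6]
tool units [-0.032 -0.023  0.567] norm 0.57 turn 0.005
brass [267.18167654 106.91857582] 91140 [[0.51230915 0.00391007 0.054     ]] lidpad [[5.19051996e-01 3.87344111e-04 1.51000000e-01]]
brass [ 4.32142857 89.69642857] 56 [[ 0.55630978 -0.239915    0.054     ]] lidpad [[ 0.54620102 -0.15005627  0.151     ]]
brass [248.5257732  100.48109966] 291 [[ 0.51132187 -0.01367196  0.054     ]] lidpad [[ 0.51844283 -0.01046102  0.151     ]]
brass [412.15740741  96.26851852] 108 [[0.46692332 0.12874356 0.054     ]] lidpad [[0.49104829 0.07741142 0.151     ]]
brass [252.47854785 151.39108911] 606 [[0.5541532 0.0015278 0.054    ]] lidpad [[ 0.54487039 -0.00108255  0.151     ]]
```

View pics/w4.png

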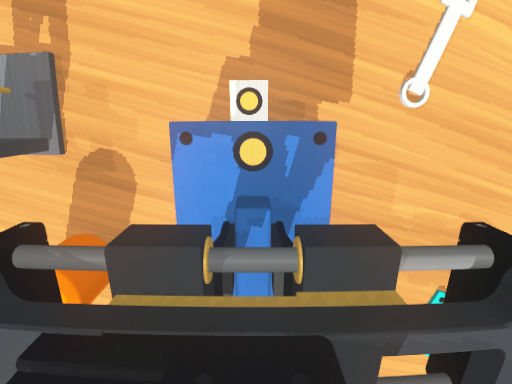

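The lid hangs level over the housing: lid pad (252,151), housing pad (249,100). I lower it with a small correction.

```bash
python3 go.py .6014 .0112 .0827 15.1
```

```text
t 9.975 pos [0.5994 0.0129 0.1592] yaw -164.88 tiltz [-9.e-04  0.e+00 -1.e+00] grip 0.228 30.0 F [-0.3  0.4 -3.2]
tool units [-0.026 -0.037  1.275] norm 1.28 turn 0.003
```

>>> send_rows([
  {"tx":-0.026,"ty":-0.037,"tz":0.4,"turn":0,"grip":0},
  {"tx":0,"ty":0,"tz":0.4,"turn":0,"grip":0},
  {"tx":0,"ty":0,"tz":0.25,"turn":0,"grip":0},
  {"tx":0,"ty":0,"tz":0,"turn":0,"grip":0},
  {"tx":0,"ty":0,"tz":0,"turn":0,"grip":0},
])

```text
time: 10.6
position: [0.6026, 0.0111, 0.0977]
tool_rot: [-0.411, 3.113, -0.0]
ft_force: [0.2, -0.6, -2.7]
grip_width: 0.225
grip_force: 30.0
```

```bash
python3 go.py .6014 .0112 .0827 15.1
```

```text
t 10.6 pos [0.6026 0.0111 0.0977] yaw -164.95 tiltz [ 1.6e-03  2.0e-04 -1.0e+00] grip 0.225 30.0 F [ 0.2 -0.6 -2.7]
tool units [0.019 0.007 0.25 ] norm 0.25 turn -0.007
```

>>> send_rows([
  {"tx":0.015,"ty":0.005,"tz":0.12,"turn":0,"grip":0},
  {"tx":0,"ty":0,"tz":0.1,"turn":0,"grip":0},
  {"tx":0,"ty":0,"tz":0.02,"turn":0,"grip":0},
  {"tx":0,"ty":0,"tz":0,"turn":0,"grip":0},
  {"tx":0,"ty":0,"tz":0,"turn":0,"grip":0},
  {"tx":0,"ty":0,"tz":0,"turn":0,"grip":0},
])

```text
time: 11.35
position: [0.6011, 0.0112, 0.0825]
tool_rot: [-0.411, 3.114, 0.0]
ft_force: [-0.8, 0.3, -2.5]
grip_width: 0.227
grip_force: 30.0
```

```bash
python3 go.py .6014 .0112 .0827 15.1
```

```text
t 11.35 pos [0.6011 0.0112 0.0825] yaw -164.96 tiltz [ 4.e-04  1.e-04 -1.e+00] grip 0.227 30.0 F [-0.8  0.3 -2.5]
tool units [-0.006 -0.001 -0.003] norm 0.01 turn -0.008
```

Not yet in contact (the wrist still carries the lid's weight), so I touch down the last millimetre.

>>> send_rows([
  {"tx":0,"ty":0,"tz":0.015,"turn":0,"grip":0},
  {"tx":0,"ty":0,"tz":0.015,"turn":0,"grip":0},
  {"tx":0,"ty":0,"tz":0,"turn":0,"grip":0},
  {"tx":0,"ty":0,"tz":0,"turn":0,"grip":0},
])

```text
time: 11.85
position: [0.6011, 0.0111, 0.0817]
tool_rot: [-0.411, 3.114, 0.0]
ft_force: [-3.1, -0.0, 4.8]
grip_width: 0.23
grip_force: 30.0
```

Contact. I release slowly, rise, and back off to look.

>>> send_rows([
  {"tx":0,"ty":0,"tz":0,"turn":0,"grip":0.3},
  {"tx":0,"ty":0,"tz":0,"turn":0,"grip":0.4},
  {"tx":0,"ty":0,"tz":0,"turn":0,"grip":0.6},
  {"tx":0,"ty":0,"tz":0,"turn":0,"grip":0.6},
  {"tx":0,"ty":0,"tz":-0.2,"turn":0,"grip":0.6},
  {"tx":0,"ty":0,"tz":-0.6,"turn":0,"grip":0.6},
  {"tx":0,"ty":0,"tz":-0.8,"turn":0,"grip":0.6},
  {"tx":-0.5,"ty":0,"tz":-0.8,"turn":0,"grip":0.6},
  {"tx":-0.5,"ty":0,"tz":-0.8,"turn":0,"grip":0.6},
  {"tx":-0.5,"ty":0,"tz":0,"turn":0,"grip":0.6},
  {"tx":0,"ty":0,"tz":0,"turn":0,"grip":0.6},
  {"tx":0,"ty":0,"tz":0,"turn":0,"grip":0.6},
])

```text
time: 13.35
position: [0.6871, 0.034, 0.2722]
tool_rot: [0.41, -3.113, 0.0]
ft_force: [0.7, -0.6, 0.8]
grip_width: 0.6
grip_force: 0.0
```

```bash
python3 go.py .6014 .0112 .0827 15.1;  python3 - <<'E'
from m import *
b,cal=grab("wrist"); save("w5",b)
m=max([c for c in comps(hsv(b,(100,80,30),(130,255,255)),500) if 180<c[1][0]<320],key=lambda t:t[2])
c,s,a=rect(m[0],cal,.066); print(c,s,a); r=np.radians(a); u=np.array([np.cos(r),np.sin(r)])
for k in comps(hsv(b,(12,90,120),(28,220,255)),30):
  if k[1][1]<150 and 200<k[1][0]<300 and k[2]<3000: print("brass",k[1],k[2],plane(cal,[k[1]],.054),plane(cal,[k[1]],.068))
print("lidpad pred",c-.052*u,"hpad pred if aligned",c-.09*u)
save("w5c",cv2.resize(b[:215,150:350],None,fx=2.7,fy=2.7))
E
```

```text
t 13.35 pos [0.6871 0.034  0.2722] yaw -164.99 tiltz [-1.4e-03 -5.0e-04 -1.0e+00] grip 0.6 0.0 F [ 0.7 -0.6  0.8]
tool units [1.473 0.004 3.161] norm 3.49 turn -0.011
[0.597315   0.01090824] (137.2886505126953, 99.54764556884766) 14.951645851135254
brass [250.87837838  33.16216216] 74 [[ 0.51223918 -0.01408708  0.054     ]] [[ 0.51626832 -0.01294155  0.068     ]]
brass [252.94059406  63.00990099] 101 [[ 0.54534789 -0.00259807  0.054     ]] [[ 0.54811229 -0.00189142  0.068     ]]
lidpad pred [ 0.54707552 -0.00250795] hpad pred if aligned [ 0.51036205 -0.0123121 ]
```

View pics/w5c.png

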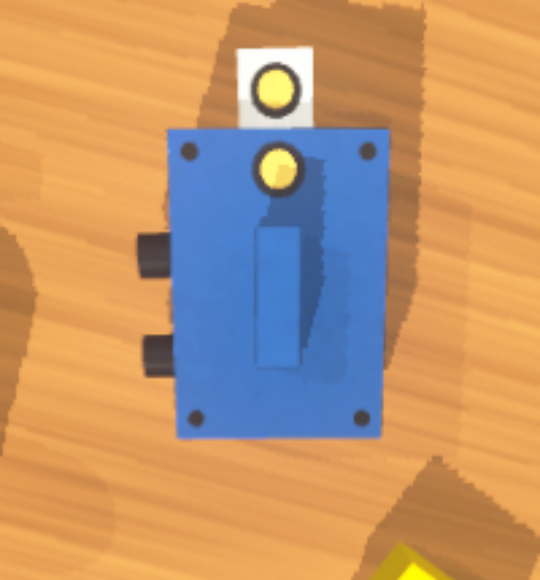

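The lid sits aligned: centre (0.5973,0.0109) at 14.95° against the rim's (0.598,0.0113) at 15.1°. In the crop the lid's edges frame the ear evenly, with pads at (276,90) and (278,170) at the same end. Next is the view of the probe.

```bash
python3 go.py .651 -.243 .30 15
```

```text
t 13.4 pos [0.6869 0.0338 0.2723] yaw -165.0 tiltz [-1.2e-03 -3.0e-04 -1.0e+00] grip 0.601 0.0 F [0.1 0.6 0.3]
tool units [ 1.773 -4.302 -0.459] norm 4.68 turn -0.0
```

>>> send_rows([
  {"tx":0.295,"ty":-0.72,"tz":-0.08,"turn":0,"grip":0.6},
  {"tx":0.295,"ty":-0.72,"tz":-0.08,"turn":0,"grip":0.6},
  {"tx":0.295,"ty":-0.72,"tz":-0.08,"turn":0,"grip":0.6},
  {"tx":0.295,"ty":-0.72,"tz":-0.08,"turn":0,"grip":0.6},
  {"tx":0.295,"ty":-0.72,"tz":-0.08,"turn":0,"grip":0.6},
  {"tx":0.295,"ty":-0.72,"tz":-0.08,"turn":0,"grip":0.6},
  {"tx":0,"ty":0,"tz":0,"turn":0,"grip":0.6},
  {"tx":0,"ty":0,"tz":0,"turn":0,"grip":0.6},
])

```text
time: 14.4
position: [0.6519, -0.2431, 0.3014]
tool_rot: [-0.41, 3.114, 0.002]
ft_force: [0.5, 0.8, -0.5]
grip_width: 0.601
grip_force: 0.0
```

```bash
python3 - <<'E'
from m import *
import pickle
b,cal=grab("wrist"); pickle.dump((b,cal),open("w6.pkl","wb")); save("w6",b); print(cal[2][:3,3])
for k in comps(hsv(b,(0,120,60),(6,255,255)),60):
  print("red",k[1],k[2],rect(k[0],cal,.141))
for k in comps(hsv(b,(0,120,225),(6,255,255)),60):
  print("red bright",k[1],k[2],rect(k[0],cal,.141))
v=cv2.cvtColor(b,cv2.COLOR_BGR2HSV)[...,2]
E
```

```text
[ 0.58236346 -0.26138685  0.44955415]
red [253.82795699 101.78853047] 558 (array([ 0.56021094, -0.26499719]), (25.14035415649414, 24.06338119506836), 14.961905479431152)
red bright [253.74120083 102.02484472] 483 (array([ 0.5603313 , -0.26550119]), (23.04048728942871, 23.010637283325195), 14.962543487548828)
```

View pics/w6.png

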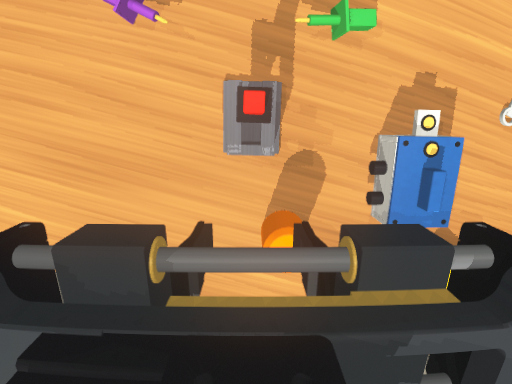

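The view shows the red probe at (254,102), upright in the stand and square to the tool; the green and purple look-alikes lie flat at the top edge. Probe: (0.5604,−0.2655), yaw 15°.

```bash
python3 go.py .5604 -.2653 .17 15
```

```text
t 14.45 pos [ 0.6524 -0.242   0.3013] yaw -164.89 tiltz [ 0.      0.0015 -1.    ] grip 0.605 0.0 F [ 1.3 -0.9  1.4]
tool units [1.583 0.021 2.188] norm 2.7 turn 0.014
```

>>> send_rows([
  {"tx":0.53,"ty":0.01,"tz":0.3,"turn":0,"grip":0.7},
  {"tx":0.53,"ty":0.01,"tz":0.5,"turn":0,"grip":0.7},
  {"tx":0.52,"ty":0,"tz":0.6,"turn":0,"grip":0.7},
  {"tx":0,"ty":0,"tz":0.78,"turn":0,"grip":0.7},
  {"tx":0,"ty":0,"tz":0,"turn":0,"grip":0.7},
  {"tx":0,"ty":0,"tz":0,"turn":0,"grip":0.7},
  {"tx":0,"ty":0,"tz":0,"turn":0,"grip":0.7},
])

```text
time: 15.32
position: [0.5624, -0.2669, 0.1729]
tool_rot: [-0.413, 3.111, -0.003]
ft_force: [-0.1, -0.3, -0.3]
grip_width: 0.698
grip_force: 0.0
```

```bash
python3 go.py .5604 -.2653 .110 15
```

```text
t 15.325 pos [ 0.5624 -0.2669  0.1729] yaw -164.89 tiltz [ 0.0036 -0.0012 -1.    ] grip 0.698 0.0 F [-0.1 -0.3 -0.3]
tool units [0.029 0.036 1.049] norm 1.05 turn 0.013
```

>>> send_rows([
  {"tx":0.02,"ty":0.02,"tz":0.45,"turn":0,"grip":0.7},
  {"tx":0,"ty":0,"tz":0.45,"turn":0,"grip":0.7},
  {"tx":0,"ty":0,"tz":0.12,"turn":0,"grip":0.7},
  {"tx":0,"ty":0,"tz":0,"turn":0,"grip":0.7},
  {"tx":0,"ty":0,"tz":0,"turn":0,"grip":0.7},
  {"tx":0,"ty":0,"tz":0,"turn":0,"grip":0.7},
])

```text
time: 16.08
position: [0.5599, -0.2664, 0.1106]
tool_rot: [-0.411, 3.113, -0.001]
ft_force: [0.0, -1.1, 0.7]
grip_width: 0.7
grip_force: 0.0
```

```bash
python3 go.py .5604 -.2653 .110 15
```

```text
t 16.075 pos [ 0.5599 -0.2664  0.1106] yaw -164.97 tiltz [ 1.9e-03 -6.0e-04 -1.0e+00] grip 0.7 0.0 F [ 0.  -1.1  0.7]
tool units [-0.013  0.015  0.01 ] norm 0.02 turn 0.004
```

>>> send_rows([
  {"tx":0,"ty":0.015,"tz":0,"turn":0,"grip":0},
  {"tx":0,"ty":0,"tz":0,"turn":0,"grip":0},
  {"tx":0,"ty":0,"tz":0,"turn":0,"grip":0},
  {"tx":0,"ty":0,"tz":0,"turn":0,"grip":0},
  {"tx":0,"ty":0,"tz":0,"turn":0,"grip":0},
  {"tx":0,"ty":0,"tz":0,"turn":0,"grip":0},
  {"tx":0,"ty":0,"tz":0,"turn":0,"grip":0},
  {"tx":0,"ty":0,"tz":0,"turn":0,"grip":0},
  {"tx":0,"ty":0,"tz":0,"turn":0,"grip":0},
], newtons=25)

```text
time: 17.2
position: [0.559, -0.2652, 0.1093]
tool_rot: [-0.411, 3.115, -0.0]
ft_force: [0.4, -0.8, -0.7]
grip_width: 0.278
grip_force: 24.8
```

```bash
python3 go.py .5604 -.2653 .245 15
```

```text
t 17.2 pos [ 0.559  -0.2652  0.1093] yaw -164.97 tiltz [ 1.e-04 -0.e+00 -1.e+00] grip 0.278 24.8 F [ 0.4 -0.8 -0.7]
tool units [-0.023 -0.008 -2.261] norm 2.26 turn 0.004
```

>>> send_rows([
  {"tx":0,"ty":0,"tz":-0.4,"turn":0,"grip":0},
  {"tx":0,"ty":0,"tz":-0.6,"turn":0,"grip":0},
  {"tx":0,"ty":0,"tz":-0.6,"turn":0,"grip":0},
  {"tx":0,"ty":0,"tz":-0.6,"turn":0,"grip":0},
  {"tx":0,"ty":0,"tz":0,"turn":0,"grip":0},
  {"tx":0,"ty":0,"tz":0,"turn":0,"grip":0},
])

```text
time: 17.95
position: [0.5583, -0.2647, 0.2401]
tool_rot: [0.411, -3.113, -0.002]
ft_force: [-0.7, -0.4, -1.6]
grip_width: 0.275
grip_force: 24.8
```

```bash
python3 go.py .5463 -.0025 .24 15
```

```text
t 17.95 pos [ 0.5583 -0.2647  0.2401] yaw -164.96 tiltz [-0.0017  0.001  -1.    ] grip 0.275 24.8 F [-0.7 -0.4 -1.6]
tool units [-0.94   4.272  0.006] norm 4.37 turn 0.005
```

>>> send_rows([
  {"tx":-0.19,"ty":0.8,"tz":0,"turn":0,"grip":0},
  {"tx":-0.19,"ty":0.8,"tz":0,"turn":0,"grip":0},
  {"tx":-0.19,"ty":0.8,"tz":0,"turn":0,"grip":0},
  {"tx":-0.19,"ty":0.8,"tz":0,"turn":0,"grip":0},
  {"tx":-0.12,"ty":0.7,"tz":0,"turn":0,"grip":0},
  {"tx":-0.06,"ty":0.37,"tz":0,"turn":0,"grip":0},
  {"tx":0,"ty":0,"tz":0.5,"turn":0,"grip":0},
  {"tx":0,"ty":0,"tz":0.5,"turn":0,"grip":0},
  {"tx":0,"ty":0,"tz":0,"turn":0,"grip":0},
  {"tx":0,"ty":0,"tz":0,"turn":0,"grip":0},
  {"tx":0,"ty":0,"tz":0,"turn":0,"grip":0},
])

```text
time: 19.32
position: [0.5477, -0.0032, 0.1826]
tool_rot: [-0.41, 3.113, -0.0]
ft_force: [0.8, -0.2, -1.6]
grip_width: 0.276
grip_force: 24.8
```

```bash
python3 go.py .5463 -.0025 .1533 15; python3 - <<'E'
from m import *
b,cal=grab("wrist")
save("w7",b)
E
```

```text
t 19.325 pos [ 0.5477 -0.0032  0.1826] yaw -164.98 tiltz [ 2.e-03  2.e-04 -1.e+00] grip 0.276 24.8 F [ 0.8 -0.2 -1.6]
tool units [0.021 0.017 0.488] norm 0.49 turn 0.003
```

View pics/w7.png

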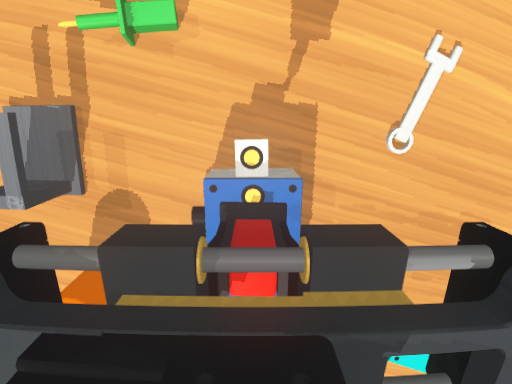

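The probe is over the lid's pad (253,196), the housing pad at (252,157), everything in line. Pressing now.

>>> send_rows([
  {"tx":0.015,"ty":0.01,"tz":0.2,"turn":0,"grip":0},
  {"tx":0,"ty":0,"tz":0.15,"turn":0,"grip":0},
  {"tx":0,"ty":0,"tz":0.14,"turn":0,"grip":0},
  {"tx":0,"ty":0,"tz":0,"turn":0,"grip":0},
  {"tx":0,"ty":0,"tz":0,"turn":0,"grip":0},
  {"tx":0,"ty":0,"tz":0,"turn":0,"grip":0},
  {"tx":0,"ty":0,"tz":0,"turn":0,"grip":0},
  {"tx":0,"ty":0,"tz":0,"turn":0,"grip":0},
])

```text
time: 20.38
position: [0.5459, -0.0027, 0.1521]
tool_rot: [0.411, -3.115, -0.0]
ft_force: [-1.7, -0.1, 0.8]
grip_width: 0.275
grip_force: 24.8
```

```bash
python3 go.py .5463 -.0025 .1533 15; python3 go.py .51 -.0133 .18 15
```

```text
t 20.375 pos [ 0.5459 -0.0027  0.1521] yaw -164.96 tiltz [-0.e+00  1.e-04 -1.e+00] grip 0.275 24.8 F [-1.7 -0.1  0.8]
tool units [-0.008  0.001 -0.021] norm 0.02 turn 0.005
t 20.375 pos [ 0.5459 -0.0027  0.1521] yaw -164.96 tiltz [-0.e+00  1.e-04 -1.e+00] grip 0.275 24.8 F [-1.7 -0.1  0.8]
tool units [ 0.623 -0.015 -0.466] norm 0.78 turn 0.005
```

2.4 N on the lid pad. Next, the housing pad.

>>> send_rows([
  {"tx":0,"ty":0,"tz":-0.25,"turn":0,"grip":0},
  {"tx":0,"ty":0,"tz":-0.2,"turn":0,"grip":0},
  {"tx":0.31,"ty":0,"tz":0,"turn":0,"grip":0},
  {"tx":0.31,"ty":0,"tz":0,"turn":0,"grip":0},
  {"tx":0,"ty":0,"tz":0,"turn":0,"grip":0},
  {"tx":0,"ty":0,"tz":0,"turn":0,"grip":0},
  {"tx":0,"ty":0,"tz":0,"turn":0,"grip":0},
])

```text
time: 21.25
position: [0.5107, -0.0121, 0.1792]
tool_rot: [-0.412, 3.114, -0.0]
ft_force: [0.8, -0.2, -1.5]
grip_width: 0.274
grip_force: 24.8
```

```bash
python3 go.py .5101 -.0138 .138 15
```

```text
t 21.25 pos [ 0.5107 -0.0121  0.1792] yaw -164.94 tiltz [ 7.e-04  0.e+00 -1.e+00] grip 0.274 24.8 F [ 0.8 -0.2 -1.5]
tool units [ 0.018 -0.025  0.687] norm 0.69 turn 0.007
```

>>> send_rows([
  {"tx":0,"ty":-0.02,"tz":0.3,"turn":0,"grip":0},
  {"tx":0,"ty":0,"tz":0.2,"turn":0,"grip":0},
  {"tx":0,"ty":0,"tz":0.19,"turn":0,"grip":0},
  {"tx":0,"ty":0,"tz":0,"turn":0,"grip":0},
  {"tx":0,"ty":0,"tz":0,"turn":0,"grip":0},
  {"tx":0,"ty":0,"tz":0,"turn":0,"grip":0},
  {"tx":0,"ty":0,"tz":0,"turn":0,"grip":0},
  {"tx":0,"ty":0,"tz":0,"turn":0,"grip":0},
])

```text
time: 22.25
position: [0.5104, -0.0135, 0.1378]
tool_rot: [-0.411, 3.114, 0.0]
ft_force: [-1.8, -0.2, 1.3]
grip_width: 0.276
grip_force: 24.8
```

```bash
python3 go.py .5101 -.0138 .138 15
```

```text
t 22.25 pos [ 0.5104 -0.0135  0.1378] yaw -164.96 tiltz [ 3.e-04  1.e-04 -1.e+00] grip 0.276 24.8 F [-1.8 -0.2  1.3]
tool units [ 0.005 -0.003 -0.004] norm 0.01 turn 0.005
```

About 2.8 N on the housing pad. Lifting and going back to the stand.

>>> send_rows([
  {"tx":0,"ty":0,"tz":-0.3,"turn":0,"grip":0},
  {"tx":0,"ty":0,"tz":-0.7,"turn":0,"grip":0},
  {"tx":0,"ty":0,"tz":-0.7,"turn":0,"grip":0},
  {"tx":0,"ty":0,"tz":0,"turn":0,"grip":0},
  {"tx":0,"ty":0,"tz":0,"turn":0,"grip":0},
])

```text
time: 22.88
position: [0.5102, -0.0135, 0.2396]
tool_rot: [-0.411, 3.114, 0.0]
ft_force: [-0.4, 0.0, -2.4]
grip_width: 0.274
grip_force: 24.8
```

```bash
python3 go.py .559 -.2652 .24 15
```

```text
t 22.875 pos [ 0.5102 -0.0135  0.2396] yaw -164.96 tiltz [ 4.e-04  2.e-04 -1.e+00] grip 0.274 24.8 F [-0.4  0.  -2.4]
tool units [ 0.303 -4.262 -0.007] norm 4.27 turn 0.005
```

>>> send_rows([
  {"tx":0.06,"ty":-0.8,"tz":0,"turn":0,"grip":0},
  {"tx":0.06,"ty":-0.8,"tz":0,"turn":0,"grip":0},
  {"tx":0.06,"ty":-0.8,"tz":0,"turn":0,"grip":0},
  {"tx":0.06,"ty":-0.8,"tz":0,"turn":0,"grip":0},
  {"tx":0.06,"ty":-0.7,"tz":0,"turn":0,"grip":0},
  {"tx":0,"ty":-0.36,"tz":0,"turn":0,"grip":0},
  {"tx":0,"ty":0,"tz":0,"turn":0,"grip":0},
  {"tx":0,"ty":0,"tz":0,"turn":0,"grip":0},
  {"tx":0,"ty":0,"tz":0,"turn":0,"grip":0},
  {"tx":0,"ty":0,"tz":0,"turn":0,"grip":0},
])

```text
time: 24.12
position: [0.5594, -0.2639, 0.2397]
tool_rot: [-0.413, 3.114, 0.001]
ft_force: [0.1, -0.8, -0.6]
grip_width: 0.278
grip_force: 24.8
```

```bash
python3 go.py .559 -.2652 .1098 15
```

```text
t 24.125 pos [ 0.5594 -0.2639  0.2397] yaw -164.87 tiltz [ 3.e-04  5.e-04 -1.e+00] grip 0.278 24.8 F [ 0.1 -0.8 -0.6]
tool units [ 0.013 -0.02   2.165] norm 2.16 turn 0.016
```

>>> send_rows([
  {"tx":0.01,"ty":-0.02,"tz":0.3,"turn":0,"grip":0},
  {"tx":0,"ty":0,"tz":0.4,"turn":0,"grip":0},
  {"tx":0,"ty":0,"tz":0.4,"turn":0,"grip":0},
  {"tx":0,"ty":0,"tz":0.4,"turn":0,"grip":0},
  {"tx":0,"ty":0,"tz":0.4,"turn":0,"grip":0},
  {"tx":0,"ty":0,"tz":0.23,"turn":0,"grip":0},
  {"tx":0,"ty":0,"tz":0,"turn":0,"grip":0},
  {"tx":0,"ty":0,"tz":0,"turn":0,"grip":0},
  {"tx":0,"ty":0,"tz":0,"turn":0,"grip":0},
])

```text
time: 25.25
position: [0.5592, -0.2666, 0.1122]
tool_rot: [-0.411, 3.114, -0.001]
ft_force: [-0.3, 0.3, -0.2]
grip_width: 0.279
grip_force: 24.9
```

```bash
python3 go.py .559 -.2652 .1098 15
```

```text
t 25.25 pos [ 0.5592 -0.2666  0.1122] yaw -164.97 tiltz [ 9.e-04 -3.e-04 -1.e+00] grip 0.279 24.9 F [-0.3  0.3 -0.2]
tool units [-0.002  0.023  0.04 ] norm 0.05 turn 0.004
```

>>> send_rows([
  {"tx":0,"ty":0.02,"tz":0.02,"turn":0,"grip":0},
  {"tx":0,"ty":0,"tz":0.01,"turn":0,"grip":0},
  {"tx":0,"ty":0,"tz":0,"turn":0,"grip":0},
  {"tx":0,"ty":0,"tz":0,"turn":0,"grip":0},
])

```text
time: 25.75
position: [0.5587, -0.2653, 0.11]
tool_rot: [-0.411, 3.115, 0.0]
ft_force: [-0.7, -0.3, -0.6]
grip_width: 0.273
grip_force: 24.9
```

Within 0.7 mm of the original seat, so I release and rise straight up.

>>> send_rows([
  {"tx":0,"ty":0,"tz":0.008,"turn":0,"grip":0.32},
  {"tx":0,"ty":0,"tz":0,"turn":0,"grip":0.4},
  {"tx":0,"ty":0,"tz":0,"turn":0,"grip":0.6},
  {"tx":0,"ty":0,"tz":0,"turn":0,"grip":0.7},
  {"tx":0,"ty":0,"tz":0,"turn":0,"grip":0.7},
  {"tx":0,"ty":0,"tz":-0.3,"turn":0,"grip":0.7},
  {"tx":0,"ty":0,"tz":-0.6,"turn":0,"grip":0.7},
  {"tx":0,"ty":0,"tz":-0.8,"turn":0,"grip":0.7},
  {"tx":-0.5,"ty":0,"tz":-0.8,"turn":0,"grip":0.7},
  {"tx":-0.5,"ty":0,"tz":-0.7,"turn":0,"grip":0.7},
  {"tx":-0.53,"ty":0,"tz":0,"turn":0,"grip":0.7},
  {"tx":0,"ty":0,"tz":0,"turn":0,"grip":0.7},
])

```text
time: 27.25
position: [0.6494, -0.2394, 0.3023]
tool_rot: [-0.416, 3.112, 0.0]
ft_force: [-0.4, 0.2, 0.6]
grip_width: 0.701
grip_force: 0.0
```

>>> send_rows([
  {"tx":0,"ty":0,"tz":0,"turn":0,"grip":0.7},
  {"tx":0,"ty":0,"tz":0,"turn":0,"grip":0.7},
])

```text
time: 27.5
position: [0.6462, -0.2424, 0.3018]
tool_rot: [0.408, -3.115, 0.0]
ft_force: [0.1, 0.0, -0.6]
grip_width: 0.695
grip_force: 0.0
```

```bash
python3 - <<'E'
from m import *
import pickle
b,cal=grab("wrist"); s=ctrl.get_state(); print(s["time"],s["position"],s["ft_force"].round(1),cal[2][:3,3])
for k in comps(hsv(b,(0,120,60),(6,255,255)),60): print("red",k[1],k[2],rect(k[0],cal,.141))
m=max(comps(hsv(b,(100,80,30),(130,255,255)),500),key=lambda t:t[2]); print("lid",m[1],m[2],rect(m[0],cal,.066))
b0,c0=pickle.load(open("w6.pkl","rb"))
m=max(comps(hsv(b0,(100,80,30),(130,255,255)),500),key=lambda t:t[2]); print("lid before",m[1],m[2],rect(m[0],c0,.066))
E
```

```text
27.55 [ 0.64630258 -0.24229115  0.30186551] [-0.4 -0.6  0.5] [ 0.57665009 -0.26039329  0.45002267]
red [253.         106.42250923] 542 (array([ 0.55919318, -0.26425858]), (24.275083541870117, 24.24884033203125), 14.899712562561035)
lid [422.86224194 182.83445881] 5183 (array([0.59774695, 0.00967283]), (139.7635498046875, 101.58447265625), 15.059374809265137)
lid before [424.25106304 181.12904419] 5409 (array([0.5977934 , 0.00963751]), (139.15313720703125, 101.44625854492188), 15.068206787109375)
```

Probe back in its seat (0.5592,−0.2643), the same place within about 1.5 mm, and the lid has not moved. Handing in.

```bash
python3 -c "
from bench import ctrl
print(ctrl.close_job())"
```

```text
the job is handed in; nothing more can be done
None
```

The job is handed in, with no verdict returned: the lid lies on the housing the right way round, within about 2.5 mm by my measurements. The probe touched the lid pad and then the housing pad at about 2.5 N each, and hangs upright in its stand again.

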